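# Sort the dispensary's small things into their holders

## Robot

A 6-joint arm with a two-finger parallel gripper is mounted at the origin on a cart in front of the work surface, level with it; the furniture and walls round the work are solid. World frame = base frame: x ahead of the robot, y to its left, z up, the work surface at z = 0. Lengths are in m, angles in rad, forces in N, time in s.
With the tool pointing down it reaches from about 0.35 to 0.975 m from the base axis. Payload 7.1 kg.
Tool frame: the origin (TCP) lies midway between the tips of the shut fingers; the grasp point (between the pads) lies 19 mm behind it; z points along the fingers, y is the line along which they close (so a half turn about z gives the same grasp; the last joint's range is limited). The gripper opens to 88 mm and grips with 3 to 60 N. Pads are 20 mm wide; open, the fingers measure 115 mm over their backs; the gripper's body (75 mm by 178 mm) begins 61 mm behind the grasp point.
Start: joints at [1.254, 0.423, 1.63, -0, 1.089, -0.019], TCP at [0.183, 0.597, 0.223] pointing down, gripper open.
Joint ranges: [-3, 3], [-0.9, 2.11], [0.09, 2.58], [-1.31, 4.45], [0.11, 2.69], [-2.54, 2.54]. Speed limits (rad/s): [2.39, 2.39, 3.01, 3.14, 3.14, 3.14].

## Interface

Orientations are given as a unit quaternion [w, x, y, z].
In Python, from station import move_pose, movel, movej, command_gripper, wait, inverse_kinematics, read_camera, camera_info, MotionError, job_done, get_time, get_joint_pos, get_qvel, get_effort, get_tcp_pos, get_ee_rot, get_ft_force, get_ft_torque, get_grip_width, get_finger_force gives the robot as it stands. Calls block until the motion is done:
- move_pose(position, orientation): joint-space move of the TCP to a pose.
- movel(position, frame=None, v=0.15, until_force=None): straight line of the TCP; frame=None keeps the orientation; v is the mean speed in m/s. With until_force (N) it stops when the force on the tool has changed by that much, and returns True; else False.
- movej(angles): joint-space move.
- command_gripper(opening): opening from 0.0 (shut) to 1.0 (fully open); the grip force is fixed at half the most; returns when the fingers have stopped.
- wait(seconds).
- inverse_kinematics(position, orientation): joint angles nearest the present ones, or None.
- read_camera(name): name is "scene" or "top"; returns the picture (400x640x3 uint8, red, green, blue); there is no depth.
- camera_info(name): a dict with "intrinsics" (3x3 intrinsics, pixels), "dist" ([k1, k2, p1, p2, k3] as OpenCV has them; the pictures are not rectified), "T" (4x4, takes a point from camera to world coordinates). Camera axes: x right, y up, looking along -z (the intrinsics and any distortion apply to the point x, -y, -z); pixel columns grow to the right and rows downward; lengths in m; the calibration is good to about 2 mm. A picture is of the moment at which its call begins. camera_info takes no time and is no camera call.
A pose or a line that the arm cannot do raises MotionError and nothing moves.
- job_done(): hands the job in; it is judged then, once.
Readings, each from a call of its own:
- get_time(): time.
- get_joint_pos(): joint angles.
- get_qvel(): joint speeds.
- get_effort(): joint torques, N m.
- get_tcp_pos(): TCP position.
- get_ee_rot(): TCP orientation.
- get_ft_force(): force on the tool from outside, world axes, zero at the start.
- get_ft_torque(): the same for the moment, N m.
- get_grip_width(): opening from 0.0 (shut) to 1.0 (fully open).
- get_finger_force(): force on a finger pad.
Only numpy, scipy, OpenCV 4.12 (cv2) and the standard library are available. Lean on these libraries where they do the work, as an engineer would, in place of code of your own. Each camera call takes 0.05 s, during which the arm holds its last target. There are 200 camera calls.

## Task

Sort the mixed handful of small things on the counter into their wooden holders, each standing upright on the floor of its place: the two tincture bottles into the block with the two square pockets, one in each; the larger brass weight into the larger round pocket and the smaller brass weight into the smaller round pocket of the other block; and the spool of string into the round dish. Leave the mortar and the spice jar standing where they are.

Things in the scene. Friction and masses are not known exactly. Their poses are not given: they have to be found in the camera images.
- bottle_a: small dark tincture bottle with a white label and a dark screw cap, one of two alike; body diameter 28 mm up to 50 mm high, cap diameter 22 mm, 69 mm high in all; starts standing upright on the grey mat (6 mm thick, fixed on the counter) where all the loose things to be sorted start. Origin: centre of its underside, z up through the cap.
- bottle_b: small dark tincture bottle with a white label and a dark screw cap, one of two alike; body diameter 28 mm up to 50 mm high, cap diameter 22 mm, 69 mm high in all; starts standing upright on the grey mat (6 mm thick, fixed on the counter) where all the loose things to be sorted start. Origin: centre of its underside, z up through the cap.
- weight_large: larger brass weight, bell-shaped with a small ring on top: body 30 mm in diameter at the base, narrowing towards the shoulder, 30 mm high, with the ring 40 mm high; 90 g; starts standing upright on the mat. Origin: centre of its underside, z up. Grip it low round the body, about 10 mm above its base.
- weight_small: smaller brass balance weight, a knobbed cylinder 18 mm in diameter and 22 mm high, 20 g; starts standing upright on the mat. Origin: centre of its underside, z up. Can be gripped anywhere from the side as a plain cylinder.
- spool: wooden spool of white cotton string, 41 mm in diameter over the flanges, 45 mm high; starts standing upright on the mat. Origin: centre of its underside, z up. Grip across the flanges.
- bottle_block: fixed wooden block, 60 mm (its x) by 140 mm (its y) by 16 mm high, with two equal square pockets 45 mm wide and 10 mm deep, open at the top, centred at y = -36 mm and y = +36 mm on its long midline; pocket floors, lined with grey felt, are 6 mm above the underside. Origin: centre of its underside, z up.
- weight_block: fixed wooden block, 68 mm (its x) by 140 mm (its y) by 16 mm high, with two round pockets 10 mm deep, open at the top: the larger, 53 mm in diameter, centred at y = -36 mm, the smaller, 35 mm in diameter, at y = +34 mm on its long midline; pocket floors, lined with grey felt, are 6 mm above the underside. Origin: centre of its underside, z up.
- spool_dish: fixed round wooden dish, 76 mm in diameter at the rim, 14 mm high, wall 4 mm, flat grey-felted inner floor about 58 mm across and 6 mm above the underside. Origin: centre of its underside, z up.
- mortar: bystander: small bronze mortar, 56 mm in diameter, 55 mm high, standing loose at the left edge of the work; not to be disturbed. Origin: centre of its underside.
- jar: bystander: glass spice jar with a black cap, 40 mm in diameter, 105 mm high, standing loose at the right edge of the work; not to be disturbed. Origin: centre of its underside.
Not all that is in view belongs to the job. What is shaped like the bottle_block but blue is not meant.

How it is judged:
By the outcome, as a careful person would: the job done as asked, in the order asked, and still so for the second after the job is handed in, with the robot touching nothing.
It also fails if it takes over 112 s, if anything falls off the work surface, if the arm or the gripper's body presses on something with over 40 N, if the wrist force passes 120 N, or if a joint passes its speed limit or range.

## Working session

There is one attempt and no reset: what is moved stays moved. The work goes in short steps, each a Python script; the robot and the scene stay as the last script left them, time stands still between calls to the robot, and variables do not carry over. Pictures are saved under pics/ and viewed, at most 14 in all, crops included, and the job is handed in when it is done.

```bash
mkdir -p pics; ls
python3 - <<'E'
from station import *
import cv2
for n in("scene","top"):
    cv2.imwrite(f"pics/{n}0.png",read_camera(n)[:,:,::-1]); c=camera_info(n); print(n,c)
print(get_time(),get_ee_rot())
E
```

```text
pics
scene {'intrinsics': array([[451.53224256,   0.        , 321.18343492],
       [  0.        , 451.53224256, 197.12731929],
       [  0.        ,   0.        ,   1.        ]]), 'dist': array([-0.01164872,  0.        ,  0.        ,  0.        ,  0.        ]), 'T': array([[ 0.76885059,  0.27912055, -0.57529165, -0.29099957],
       [-0.63930487,  0.31786148, -0.70018095, -1.00498605],
       [-0.01257183,  0.90612129,  0.42283112,  0.63792548],
       [ 0.        ,  0.        ,  0.        ,  1.        ]])}
top {'intrinsics': array([[394.0549131 ,   0.        , 317.566289  ],
       [  0.        , 394.0549131 , 202.96869129],
       [  0.        ,   0.        ,   1.        ]]), 'dist': array([0.02694152, 0.        , 0.        , 0.        , 0.        ]), 'T': array([[ 0.00645676,  0.99453304, -0.10422261,  0.41990358],
       [-0.9999773 ,  0.00622063, -0.00259058,  0.01200874],
       [-0.00192808,  0.10423697,  0.99455062,  1.19585708],
       [ 0.        ,  0.        ,  0.        ,  1.        ]])}
0.1 [-1.02876743e-04  1.48337477e-01  9.88936570e-01 -6.65489691e-04]
```

View pics/scene0.png

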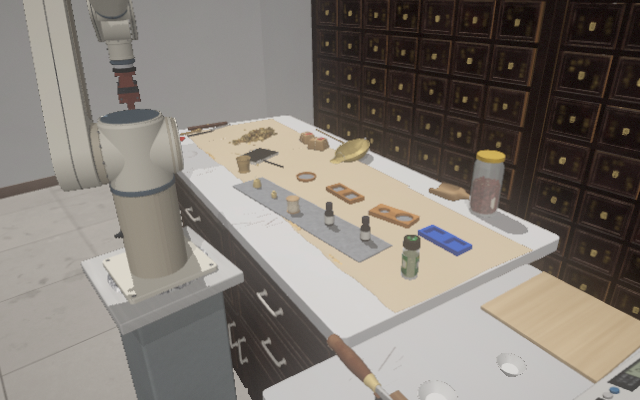

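View pics/top0.png

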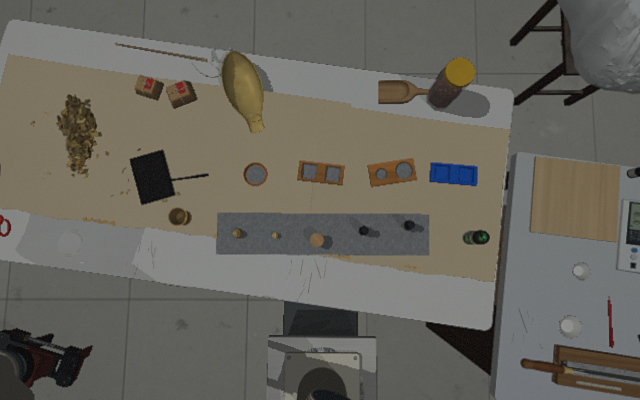

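The top picture shows the dish (255,174), the bottle block (321,172), the weight block (392,172) and the blue decoy (453,174). On the mat are the large weight (237,233), small weight (276,236), spool (317,240) and bottles (364,230) and (409,225). The mortar is at (179,216) and the jar at (481,238). I'll zoom in to measure.

Run:
```python
import cv2
a=cv2.imread("pics/top0.png")
cv2.imwrite("pics/c1.png",cv2.resize(a[150:270,215:335],None,fx=5,fy=5,interpolation=2))
cv2.imwrite("pics/c2.png",cv2.resize(a[150:270,340:500],None,fx=5,fy=5,interpolation=2))
b=cv2.imread("pics/scene0.png")
cv2.imwrite("pics/c3.png",cv2.resize(b[165:285,235:395],None,fx=5,fy=5,interpolation=2))
```

```text
(no output)
```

View pics/c1.png

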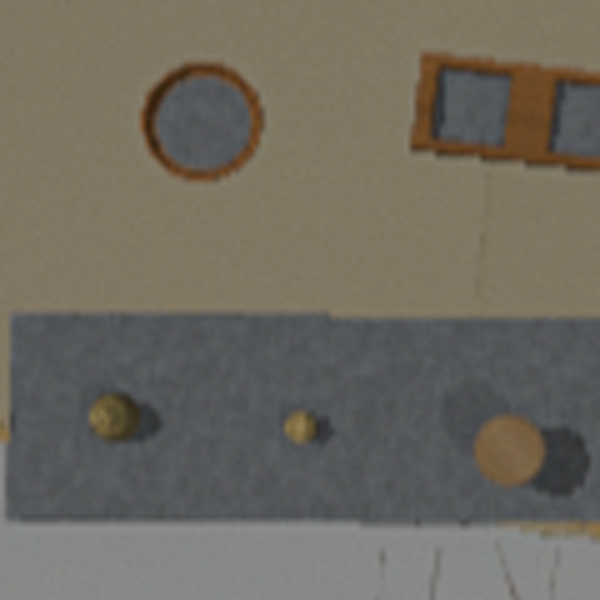

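View pics/c2.png

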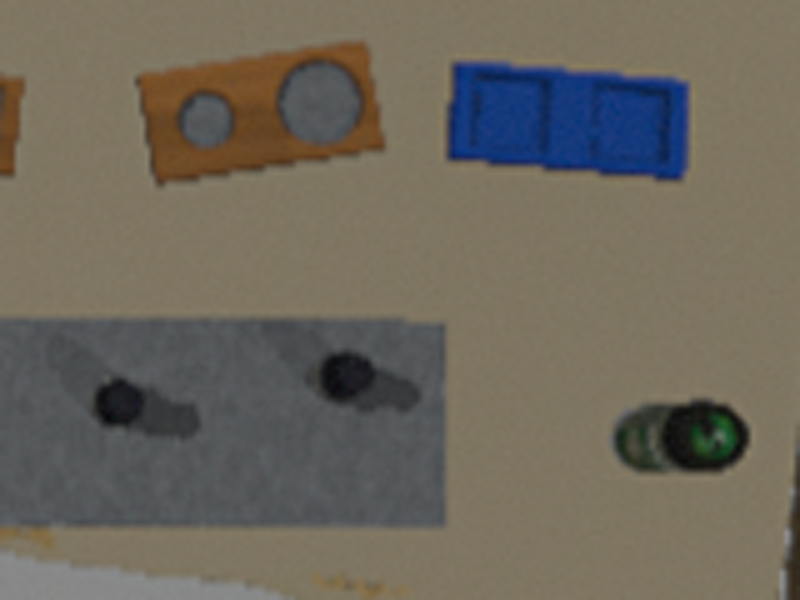

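View pics/c3.png

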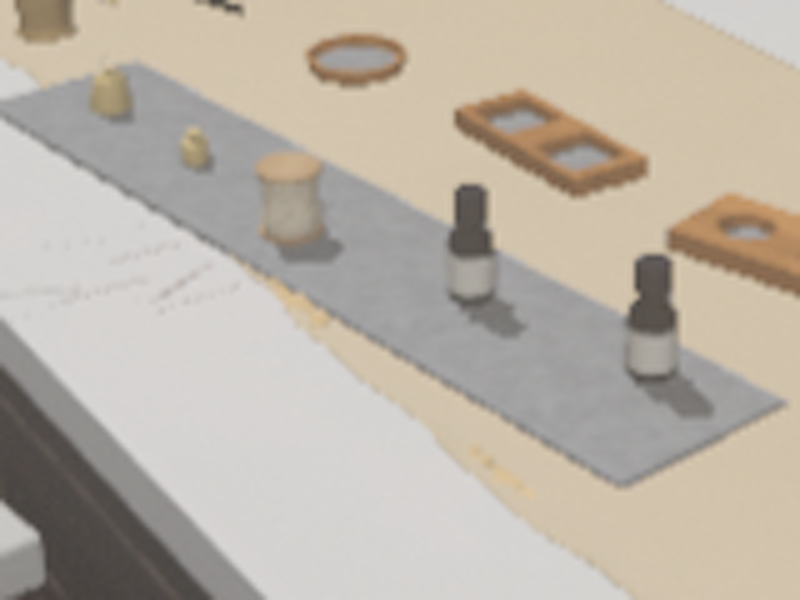

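```bash
cat > h.py <<'E'
from station import *
import numpy as np, cv2
def ray_plane(cam,px,z):
    c=camera_info(cam);T=c["T"]
    u=cv2.undistortPoints(np.array([[px]],float),c["intrinsics"],c["dist"])[0,0]
    d=T[:3,:3]@[u[0],-u[1],-1]; o=T[:3,3]
    return (o+d*(z-o[2])/d[2])
def project(cam,P):
    c=camera_info(cam);T=c["T"]
    p=(np.atleast_2d(P)-T[:3,3])@T[:3,:3]*[1,-1,-1]
    return cv2.projectPoints(p.reshape(-1,1,3),np.zeros(3),np.zeros(3),c["intrinsics"],c["dist"])[0][:,0]
E
python3 - <<'E'
from h import *
def crop(x0,y0,u,v): return (x0+(u+.5)/5-.5, y0+(v+.5)/5-.5)
M={}
for n,o,u,v,z in [("wl",215,113,417,.020),("ws",215,300,426,.018),("spool",215,509,450,.051),
 ("bA",340,119,402,.055),("bB",340,347,376,.055),("dish",215,203,121,.014),
 ("p1",215,475,107,.008),("wbS",340,208,120,.012),("wbL",340,321,103,.012),
 ("wb1",340,138,75,.016),("wb2",340,368,42,.016),("wb3",340,384,149,.016),("wb4",340,160,184,.016),("bb1",215,424,52,.016),("bb2",215,412,150,.016)]:
    M[n]=ray_plane("top",crop(o,150,u,v),z); print(n,M[n].round(4))
for n,u,v in [("bb3",22,78),("bb4",13,176)]:
    M[n]=ray_plane("top",crop(340,150,u,v),.016); print(n,M[n].round(4))
print("wb",(M["wb1"]+M["wb2"]+M["wb3"]+M["wb4"])/4,"bb",(M["bb1"]+M["bb2"]+M["bb3"]+M["bb4"])/4)
# scene check: base-front contact & tops
print("scene spool top",ray_plane("scene",crop(235,165,289,164),.051))
print("scene mid-height axis: wl",ray_plane("scene",crop(235,165,111,98),.018)," ws",ray_plane("scene",crop(235,165,195,154),.014))
print("scene bA captop",ray_plane("scene",crop(235,165,471,189),.075)," bB",ray_plane("scene",crop(235,165,653,260),.075))
q=np.array([0,.70710678,.70710678,0])
for n in M:
    for s,Q in(("x",q),("x'",np.array([0,-.70710678,.70710678,0])),("y",np.array([0,0,1,0]))):
        for z in(.018,.15):
            j=inverse_kinematics([M[n][0],M[n][1],z],Q); 
            if z==.018 and n[:2]!='wb' and len(n)<6: print(n,s,None if j is None else np.round(j,2))
E
```

```text
wl [0.4518 0.2535 0.02  ]
ws [0.4472 0.1425 0.018 ]
spool [0.4333 0.0177 0.051 ]
bA [ 0.4618 -0.1179  0.055 ]
bB [ 0.4777 -0.2495  0.055 ]
dish [0.6317 0.2051 0.014 ]
p1 [0.6425 0.0401 0.008 ]
wbS [ 0.635  -0.1778  0.012 ]
wbL [ 0.6458 -0.2465  0.012 ]
wb1 [ 0.6617 -0.135   0.016 ]
wb2 [ 0.6828 -0.2747  0.016 ]
wb3 [ 0.617  -0.2832  0.016 ]
wb4 [ 0.5949 -0.1478  0.016 ]
bb1 [0.6747 0.0712 0.016 ]
bb2 [0.6143 0.0778 0.016 ]
bb3 [ 0.6595 -0.0645  0.016 ]
bb4 [ 0.5993 -0.0591  0.016 ]
wb [ 0.63911384 -0.21018306  0.016     ] bb [0.63694812 0.00637452 0.016     ]
scene spool top [0.43972441 0.02384821 0.051     ]
scene mid-height axis: wl [0.45215924 0.25100234 0.018     ]  ws [0.44827652 0.14241711 0.014     ]
scene bA captop [ 0.46844186 -0.11483841  0.075     ]  bB [ 0.48471966 -0.24636901  0.075     ]
wl x [ 0.49  0.6   1.96 -0.    0.58  0.49]
wl x' None
wl y [ 0.49  0.6   1.96 -0.    0.58 -1.08]
ws x [ 0.28  0.56  2.07 -0.    0.51  0.28]
ws x' None
ws y [ 0.28  0.56  2.07 -0.    0.51 -1.29]
spool x [ 0.01  0.54  2.15 -0.    0.46  0.01]
spool x' None
spool y [ 0.01  0.54  2.15 -0.    0.46 -1.56]
bA x [-0.27  0.57  2.05 -0.    0.52 -0.27]
bA x' None
bA y [-0.27  0.57  2.05 -0.    0.52 -1.85]
bB x [-0.5   0.62  1.92 -0.    0.6  -0.5 ]
bB x' None
bB y [-0.5   0.62  1.92 -0.    0.6  -2.07]
dish x [ 0.3   0.74  1.63 -0.    0.78  0.3 ]
dish x' None
dish y [ 0.3   0.74  1.63 -0.    0.78 -1.27]
p1 x [ 0.04  0.72  1.68 -0.    0.75  0.04]
p1 x' None
p1 y [ 0.04  0.72  1.68 -0.    0.75 -1.53]
bb1 x [ 0.09  0.76  1.59 -0.    0.8   0.09]
bb1 x' None
bb1 y [ 0.09  0.76  1.59 -0.    0.8  -1.48]
bb2 x [ 0.11  0.69  1.73 -0.    0.71  0.11]
bb2 x' None
bb2 y [ 0.11  0.69  1.73 -0.    0.71 -1.46]
bb3 x [-0.12  0.74  1.63 -0.    0.77 -0.12]
bb3 x' None
bb3 y [-0.12  0.74  1.63 -0.    0.77 -1.69]
bb4 x [-0.12  0.68  1.77 -0.    0.69 -0.12]
bb4 x' None
bb4 y [-0.12  0.68  1.77 -0.    0.69 -1.69]
```

Run:
```python
from h import *
t=np.linspace(0,2*np.pi,60)
def circ(x,y,z,r): return np.c_[x+r*np.cos(t),y+r*np.sin(t),0*t+z]
P=dict(wl=(.4518,.2535),ws=(.4472,.1425),sp=(.4333,.0177),bA=(.4618,-.1179),bB=(.4777,-.2495))
rings=dict(wl=[(.006,.015)],ws=[(.006,.009),(.022,.009)],sp=[(.006,.0205),(.051,.0205)],bA=[(.006,.014),(.056,.014),(.075,.011)],bB=[(.006,.014),(.056,.014),(.075,.011)])
outs=[]
for cam,boxes in(("top",[(220,215,90,35),(340,208,90,35)]),("scene",[(235,170,90,50),(310,195,80,50)])):
    im=cv2.imread(f"pics/{cam}0.png")
    for x0,y0,w,h in boxes:
        k=8; c=cv2.resize(im[y0:y0+h,x0:x0+w],None,fx=k,fy=k,interpolation=2); c=cv2.convertScaleAbs(c,alpha=1.5 if cam=="top" else 1)
        for n in P:
            for z,r in rings[n]:
                p=((project(cam,circ(*P[n],z,r))-[x0,y0]+.5)*k-.5).round().astype(np.int32)
                cv2.polylines(c,[p],True,(0,0,255),1)
        outs.append(c)
W=720
outs=[cv2.copyMakeBorder(o,0,0,0,max(0,W-o.shape[1]),0)[:, :W] for o in outs]
cv2.imwrite("pics/o1.png",np.vstack(outs[:2])); cv2.imwrite("pics/o2.png",cv2.resize(np.vstack(outs[2:]),None,fx=.74,fy=.74))
```

```text
(no output)
```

View pics/o1.png

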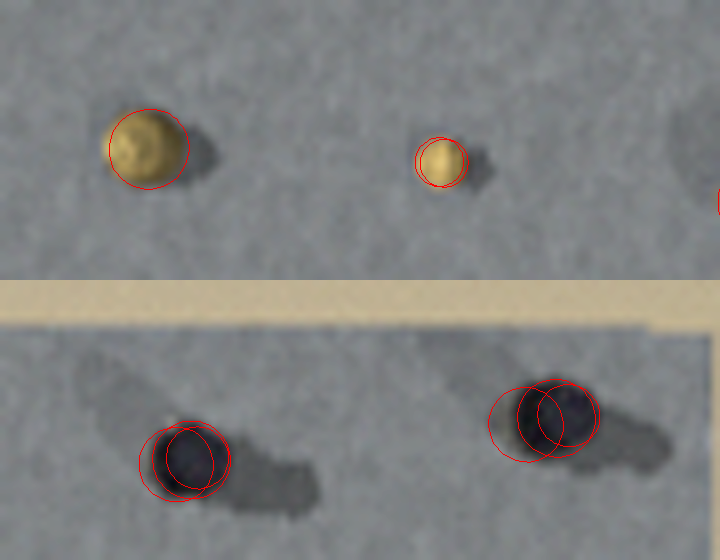

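View pics/o2.png

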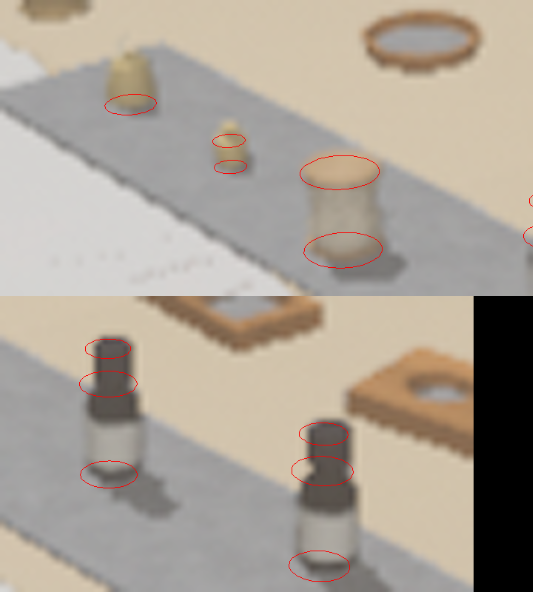

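The overlays fit. The weights are within 1–2 mm, and the bottles should shift by about (+2, −2.5) mm. I'll pick the first bottle, with the fingers closing along x and the tips staying above the block top.

```bash
cat >> h.py <<'E'
Q=np.array([0,.70710678,.70710678,0])
ZUP=.13
def st(s): print(s,"t%.1f w%.1fmm F%.1f tcp"%(get_time(),get_grip_width()*88,np.max(get_finger_force())),np.round(get_tcp_pos(),4),"ft",np.round(get_ft_force(),1))
def pick(xy,z,opening):
    move_pose([*xy,ZUP],Q); command_gripper(opening)
    movel([*xy,z],v=.12); command_gripper(0); st("grip")
    movel([*xy,ZUP],v=.15); st("lift")
def place(xy,z,opening):
    movel([*xy,ZUP],v=.25); movel([*xy,z+.02],v=.15); movel([*xy,z],v=.04); st("down")
    command_gripper(opening); wait(.2); movel([*xy,ZUP],v=.15); st("rel")
def snap(cam,name,box,k):
    x,y,w,h=box; cv2.imwrite(name,cv2.resize(read_camera(cam)[y:y+h,x:x+w,::-1],None,fx=k,fy=k,interpolation=2))
E
python3 - <<'E'
from h import *
pick((.464,-.1205),.019,.75)
place((.641,.0415),.0205,.52)
E
```

```text
grip t5.2 w26.9mm F30.0 tcp [ 0.464  -0.1205  0.0191] ft [-0.4 -0.2  3.5]
lift t6.0 w26.5mm F30.0 tcp [ 0.4635 -0.1203  0.1294] ft [ 0.2  0.1 -1.3]
down t8.6 w26.9mm F30.0 tcp [0.6409 0.0415 0.0203] ft [-0.1 -0.1  0. ]
rel t10.2 w46.1mm F0.0 tcp [0.6403 0.0415 0.1292] ft [-0.9 -0.9 -1.1]
```

Run:
```python
from h import *
pick((.4805,-.2515),.019,.75)
place((.633,-.030),.0205,.52)
movel([.46,.10,.2],v=.3)
snap("scene","pics/s1.png",(250,150,160,110),5)
```

```text
grip t13.7 w27.1mm F30.0 tcp [ 0.4805 -0.2515  0.0191] ft [-0.7  0.2  2.4]
lift t14.6 w27.1mm F30.0 tcp [ 0.4799 -0.2512  0.1293] ft [-1.  -0.  -0.9]
down t17.2 w27.3mm F30.0 tcp [ 0.6329 -0.03    0.0203] ft [ 0.2  0.2 -0.6]
rel t18.8 w45.7mm F0.0 tcp [ 0.6323 -0.03    0.1293] ft [-0.6  0.3  0.2]
```

View pics/s1.png

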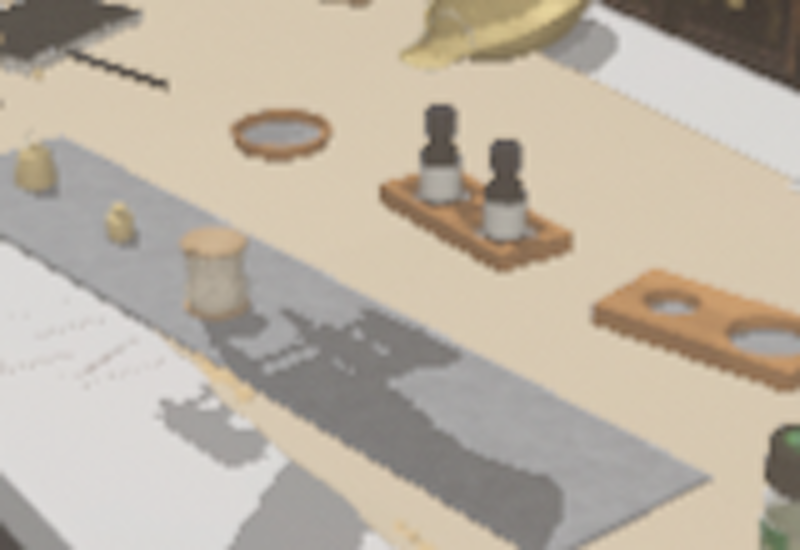

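Both bottles stand upright in their pockets, at crop pixels (440,155) and (505,190). The large weight is next.

Run:
```python
from h import *
pick((.452,.2540),.0150,.75)
snap("scene","pics/s2.png",(200,90,130,110),5)
```

```text
grip t22.9 w25.2mm F29.4 tcp [0.452 0.254 0.015] ft [0.8 0.2 0.3]
lift t23.8 w25.0mm F29.3 tcp [0.4514 0.2537 0.1293] ft [-0.1  0.3 -0.1]
```

View pics/s2.png

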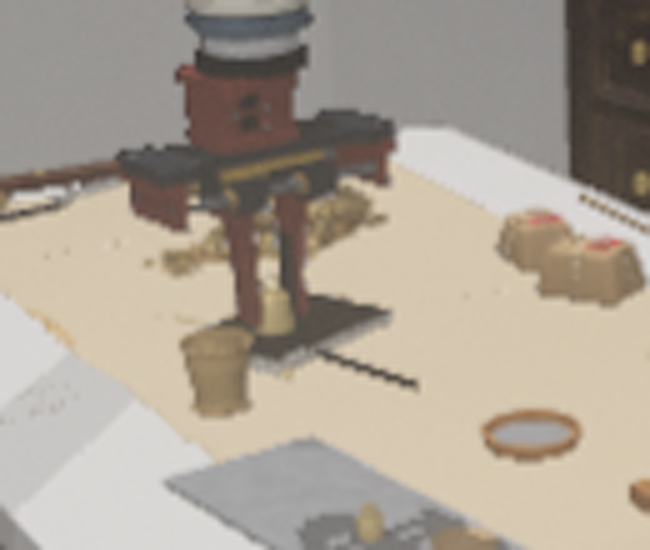

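The large weight is held upright at (277,310). I'll place it, then sort the small weight.

Run:
```python
from h import *
place((.645,-.246),.0180,.52)
if get_grip_width()>.4:
    pick((.4475,.1425),.0145,.6)
    if get_grip_width()*88>13: place((.6345,-.1775),.0180,.42)
movel([.46,.10,.2],v=.3)
snap("scene","pics/s3.png",(250,150,180,110),4.4)
```

```text
down t27.6 w24.9mm F29.3 tcp [ 0.6449 -0.246   0.0178] ft [ 0.2 -0.1 -0.2]
rel t29.2 w45.9mm F0.0 tcp [ 0.6443 -0.2457  0.1291] ft [-0.  -0.6 -0.7]
grip t33.0 w16.1mm F30.0 tcp [0.4475 0.1425 0.0146] ft [-0.5 -1.   3.5]
lift t33.9 w16.1mm F30.0 tcp [0.447  0.1423 0.1294] ft [ 0.3  0.2 -0.8]
down t36.9 w16.3mm F30.0 tcp [ 0.6345 -0.1775  0.0178] ft [ 0.5 -0.2 -0.3]
rel t38.6 w36.9mm F0.0 tcp [ 0.6338 -0.1773  0.1292] ft [ 0.1 -1.2  0.2]
```

View pics/s3.png

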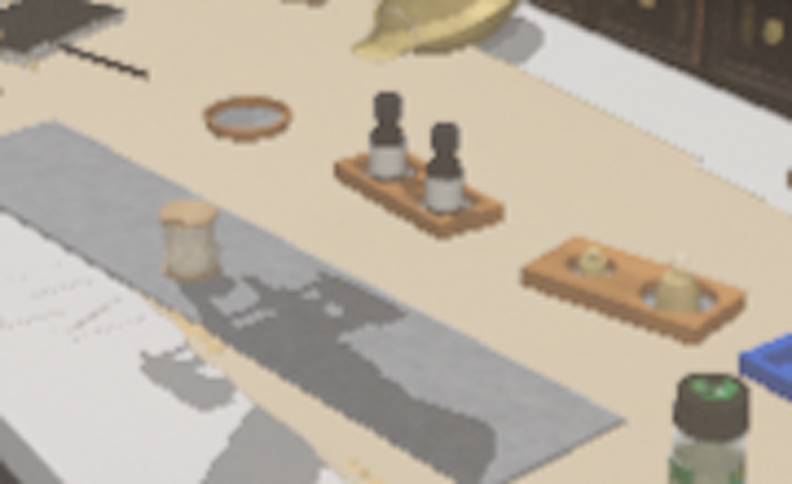

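Both weights are in their pockets, at (592,262) and (678,290). The spool is last.

Run:
```python
from h import *
pick((.435,.019),.028,.85)
if get_grip_width()*88>35: place((.632,.205),.0292,.66)
movel([.40,.0,.25],v=.3)
t=read_camera("top")[150:270,225:430,::-1]; s=read_camera("scene")[150:235,280:430,::-1]
t=cv2.resize(t,None,fx=3.9,fy=3.9,interpolation=2)[:270]; s=cv2.resize(s,(799,330),interpolation=2) if 0 else cv2.resize(s,None,fx=3.8,fy=3.8,interpolation=2)
w=799; f=lambda a:cv2.copyMakeBorder(a,0,0,0,w-a.shape[1],0)
cv2.imwrite("pics/f.png",np.vstack([f(t),f(s)])[:600])
```

```text
grip t42.8 w40.4mm F30.0 tcp [0.435  0.019  0.0282] ft [-1.6 -0.4  4.2]
lift t43.6 w40.2mm F30.0 tcp [0.4345 0.019  0.1295] ft [-0.4 -0.5 -0.3]
down t46.2 w39.9mm F30.0 tcp [0.632 0.205 0.029] ft [-0.3  0.2 -0.3]
rel t47.7 w58.1mm F0.0 tcp [0.6314 0.2048 0.1293] ft [ 0.3  0.  -0.2]Traceback (most recent call last):
  File "<stdin>", line 8, in <module>
  File "<stdin>", line 7, in <lambda>
cv2.error: OpenCV(4.12.0) /io/opencv/modules/core/src/copy.cpp:1160: error: (-215:Assertion failed) top >= 0 && bottom >= 0 && left >= 0 && right >= 0 && _src.dims() <= 2 in function 'copyMakeBorder'
```

Run:
```python
from h import *
t=cv2.resize(read_camera("top")[150:220,225:425,::-1],(800,280),interpolation=2)
s=cv2.resize(read_camera("scene")[150:230,275:435,::-1],(640,320),interpolation=2)
cv2.imwrite("pics/f2.png",np.vstack([t,cv2.copyMakeBorder(s,0,0,0,160,0)]))
st("now")
```

```text
now t49.2 w58.0mm F0.0 tcp [0.4003 0.0005 0.2494] ft [ 0.1  1.  -0.5]
```

View pics/f2.png

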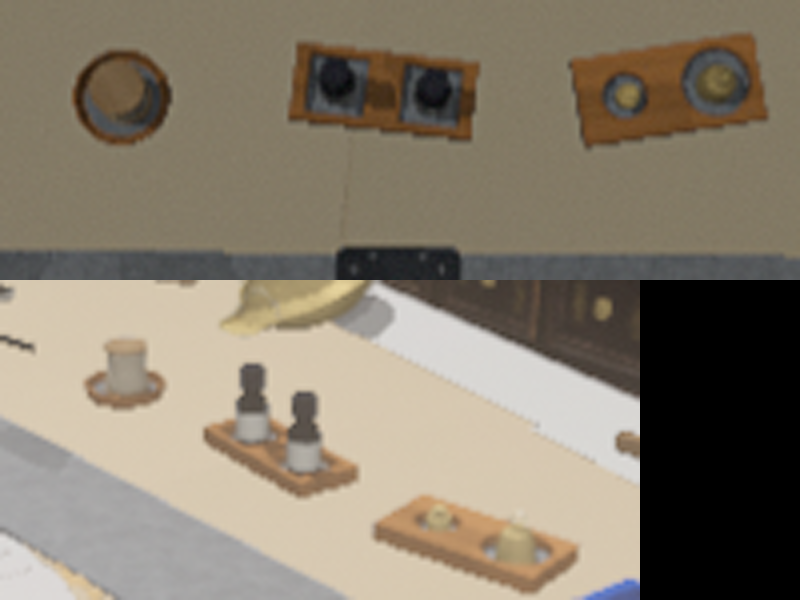

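All five stand upright in their places: the spool at crop pixel (117,87), the bottles at (336,78) and (433,88), and the weights at (628,94) and (718,82). The offsets seen from above match what parallax should give. The robot is clear of everything, so I'm handing in.

```bash
python3 -c "
from station import *
print(job_done())"
```

```text
the job is handed in; nothing more can be done
None
```

All five pieces stand upright in their places (bottles, weights, then spool), and the job was handed in at about 49 s of the 112 s allowed; I never moved near the mortar or the jar, but the last pictures did not show them.

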